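# Clamp a soil sample jar in the bench shaker and switch it on

### The job

Stand the white-capped sample jar upright in the round nest on the shaker. Push the toggle clamp's handle down until it goes over centre and the clamp stays locked with its rubber foot pressing on the jar's cap, then switch the shaker on by pushing in the bar-marked end of its black rocker switch so that it stays in. Leave the flask, the crucible and the timer standing where they are.

Things in the scene. Friction and masses are not known exactly. Their poses are not given: they have to be found in the camera images.
- sample_jar: round sample jar with a ribbed white screw cap, clear body, grey-brown soil and paper label; 45 mm across (cap too), 63 mm tall, about 70 g. Stands on the bench in front of the shaker. Origin: centre of its underside, z up
- shaker: white shaker, fixed, 140 mm deep (x), 150 wide (y), 56 high, aluminium plate on top at 66; a tall mixer stands to its right, burettes to its left. Origin: centre of its underside; -x is the front, y its left; turned by up to 0.15 rad. Front panel slopes up to the back at 15 degrees: black rocker left, fixed dial right. Nest at x 20, y 42 mm; clamp on a riser at x 2 to 38, y -67 to -9, up to z 119
- nest_floor (a point): centre of the nest's floor, 66 mm above the bench; axes as the shaker's. The nest is a black ring 12 mm high, 50 mm inside (2.5 mm play round the jar), mouth flared to 56, 66 outside. In it the jar's cap is 129 mm above the bench. Fingers have most room in front of and behind the jar (shaker x); the clamp's riser begins 51 mm from the centre towards -y
- clamp_bar: steel arm of the toggle clamp, 70 mm long, 9 wide; origin at its hinge (shaker x 20, y -20, z 131 mm). Open at the start: it stands upright, its end 202 mm above the bench, the sprung rubber foot near its end (17 mm across) pointing to the nest. Pushing the handle down swings it 90 degrees to the left until it lies level and the foot presses on the jar's cap with about 4 N
- handle_end (a point): end of the handle's round black grip (15 mm thick, 42 long), on its axis. Open, the grip slants up to the right at 35 degrees, end at shaker y -93, z 192 mm. At dead centre the end is at z 141; locked, against the stop, at y -90, z 134 (grip's top 142). Push straight down with a closed gripper on the grip's end or up to 10 mm towards the nest: 5 to 12 N carry it to the stop
- power_rocker (a joint): mains rocker switch, rad: 0 off (start; the far, upper end, marked with a ring, is in), 0.42 on (the near, lower end, marked with a white bar, is in). Over-centre: it springs away from its middle (0.21) to either side and stays there
- rocker_on_end (a point): point on the face of the rocker's near, bar-marked half, 4.5 mm in from its edge; this half stands proud at the start. The black rocker is 30 mm long (up the slope of the panel) and 20 mm wide. A straight push down of about 5 N here, 4 to 5 mm deep, snaps it over
- conical_flask: bystander: stoppered conical flask, 67 mm across, 106 mm tall; origin: centre of its underside, z up
- crucible: bystander: white porcelain crucible, 44 mm across, 36 mm tall; origin: centre of its underside, z up
- lab_timer: bystander: flat digital timer, 62 x 66 x 18 mm; origin: centre of its underside, z up
There are look-alikes about, which are no part of the job. What is shaped like the sample_jar but blue or green is not meant.

How it is judged:
By the outcome, as a careful person would: the job done as asked, in the order asked, and still so for the second after the job is handed in, with the robot touching nothing.
It also fails if it takes over 51 s, if anything falls off the work surface, if the arm or the gripper's body presses on something with over 40 N, if the wrist force passes 120 N, or if a joint passes its speed limit or range.

### The arm

A 7-joint arm with a two-finger parallel gripper is mounted at the origin on the work surface; the furniture and walls round the work are solid. World frame = base frame: x ahead of the robot, y to its left, z up, the work surface at z = 0. Lengths are in m, angles in rad, forces in N, time in s.
With the tool pointing down it reaches from about 0.425 to 0.875 m from the base axis. Payload 4.7 kg.
Tool frame: the origin (TCP) lies midway between the tips of the shut fingers; the grasp point (between the pads) lies 19 mm behind it; z points along the fingers, y is the direction in which the jaws open and shut (so a half turn about z gives the same grasp; the last joint's range is limited). The gripper opens to 87 mm and grips with 3 to 60 N. Pads are 19 mm wide; open, the fingers measure 117 mm over their backs; the gripper's body (75 mm by 190 mm) begins 51 mm behind the grasp point.
Start: joints at [1.19, 0.321, -0.07, 1.45, 0.023, 1.371, -0.057], TCP at [0.25, -0.6, 0.223] pointing down, gripper open.
Joint ranges: [-2.86, 2.86], [-0.3, 2.09], [-1.38, 1.24], [0.06, 2.45], [-1.56, 4.7], [0.09, 2.05], [-2.69, 2.69]. Speed limits (rad/s): [2.57, 2.57, 3.14, 3.14, 3.14, 3.14, 3.14].

### API

Orientations are given as a rotation vector (axis times angle).
In Python, from bench import get_state, eyes, job gives the robot as it stands. The module is installed in compiled form; this text tells all that it offers.
- The arm moves only by the shell command python3 -m jog 'ROWS' [FORCE]. ROWS is JSON, a list that holds one entry, the list of rows, each a list of 5 numbers: the opening, from 0 (shut) to 1 (fully open), then the shift along the tool's x, y, z in units of 40 mm (1.0 is 40 mm), then the turn about the tool's z in units of 5 degrees (1.0 is 5 degrees). In form: [[[jaw, dx, dy, dz, turn], ...]]. A call has 1 to 10 rows; each row shifts and turns the commanded pose from where the row before left it, along the tool's axes as they then stand; what a row does not reach is not made up. A row lasts 1/8 s, in which the tool goes at most 62.5 mm and 10.7 degrees, less where a joint would pass 70% of its speed; a pose out of reach is approached as far as the arm can. A call is refused whole if a number of a shift passes 1 or a number of a turn 1, either way. A call with a gripper value outside its range is refused whole. The fingers move at their own pace and stop on an object; FORCE is the grip in N (left out, the last holds). Time passes only in rows, so rows that do not move let the fingers close. It gives the time, the measured TCP pose, the force and the opening at its end, in the units of the state.
- get_state(): the state, without advancing time (a new reading comes with each control period).
- eyes.get_image(name): name is "scene" or "top"; returns (picture, depth): 400x640x3 uint8, red, green, blue; 400x640 float32, m along the optical axis (not along the pixel's ray), 0 where there is no reading.
- eyes.camera_params(name): a dict with "camera_matrix" (3x3 intrinsics, pixels), "k1" (the pictures are not rectified: a ray, as slopes to the right and down, at radius r is drawn at 1 + k1 r^2 times it, then the intrinsics apply), "pose" (4x4, takes a point from camera to world coordinates). Camera axes: x right, y down, z forward; pixel columns grow to the right and rows downward; lengths in m; the calibration is good to about 2 mm. A picture is of the moment at which its call begins. camera_params takes no time and is no camera call.
- job.close_job(): hands the job in, once; it reports no verdict.
The state is a dict: "time": time; "joint_positions": joint angles; "qd": joint speeds; "joint_torque": joint torques, N m; "position": TCP position; "tool_rot": TCP orientation; "ft_force": force on the tool from outside, world axes, zero at the start; "torque": the same for the moment, N m; "grip_width": opening from 0.0 (shut) to 1.0 (fully open).
Only numpy, scipy, OpenCV 4.12 (cv2) and the standard library are available. Lean on these libraries where they do the work, as an engineer would, in place of code of your own. Each camera call takes 0.05 s, during which the arm holds its last target. There are 200 camera calls.

## Working session

There is one attempt and no reset: what is moved stays moved. The work goes in short steps, Python scripts to look and compute and a shell command to move; the robot and the scene stay as the last step left them, time stands still between calls to the robot, and variables do not carry over. Pictures are saved under pics/ and viewed, about 8 in all and at most 12, crops included, and the job is handed in when it is done.

```bash
mkdir -p pics
cat > h.py <<'E'
import numpy as np, cv2
from bench import get_state, eyes, job
def cam(n):
    p=eyes.camera_params(n); return np.array(p["camera_matrix"]),p["k1"],np.array(p["pose"])
def ray(n,u,v):
    K,k1,T=cam(n); x=(u-K[0,2])/K[0,0]; y=(v-K[1,2])/K[1,1]
    a,b=x,y
    for _ in range(20):
        s=1+k1*(a*a+b*b); a,b=x/s,y/s
    return T[:3,3],T[:3,:3]@np.array([a,b,1.])
def onz(n,u,v,z):
    o,d=ray(n,u,v); return o+d*(z-o[2])/d[2]
def proj(n,P):
    K,k1,T=cam(n); c=T[:3,:3].T@(np.array(P)-T[:3,3]); a,b=c[0]/c[2],c[1]/c[2]; s=1+k1*(a*a+b*b)
    return np.array([K[0,0]*a*s+K[0,2],K[1,1]*b*s+K[1,2]])
def cloud(n,D):
    return lambda u,v:(lambda o,d:o+d*D[int(v),int(u)])(*ray(n,u,v))
def grab(n,f):
    im,D=eyes.get_image(n); cv2.imwrite(f"pics/{f}.png",im[:,:,::-1]); np.save(f"pics/{f}.npy",D); return im,D
E
python3 - <<'E'
from h import *
for n in("scene","top"):
    grab(n,n+"0"); K,k,T=cam(n); print(n,K[0,0],k,T.round(3).tolist())
s=get_state(); print(s["time"],s["position"],s["tool_rot"],s["grip_width"])
E
```

```text
scene 488.48164486832434 -0.029637377228672705 [[0.332, 0.775, -0.537, 1.069], [0.943, -0.263, 0.203, -0.336], [0.016, -0.574, -0.819, 0.958], [0.0, 0.0, 0.0, 1.0]]
top 398.187241797399 -0.09032583956061542 [[0.01, -0.998, 0.064, 0.463], [-1.0, -0.01, 0.004, -0.107], [-0.004, -0.064, -0.998, 1.015], [0.0, 0.0, 0.0, 1.0]]
0.1 [ 0.24977932 -0.59955673  0.22158084] [-3.07893026e+00 -6.15880183e-01  6.83200328e-04] 0.9979490935924265
```

View pics/scene0.png

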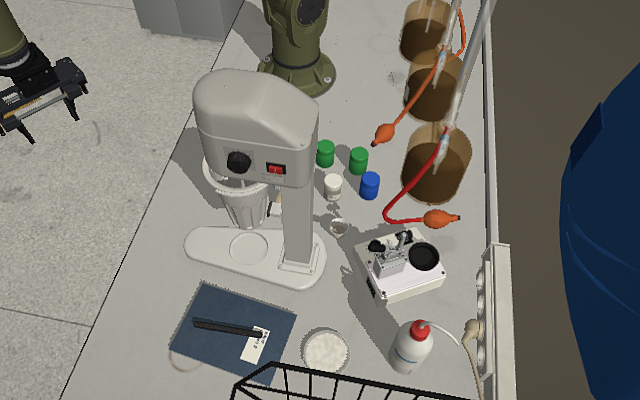

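View pics/top0.png

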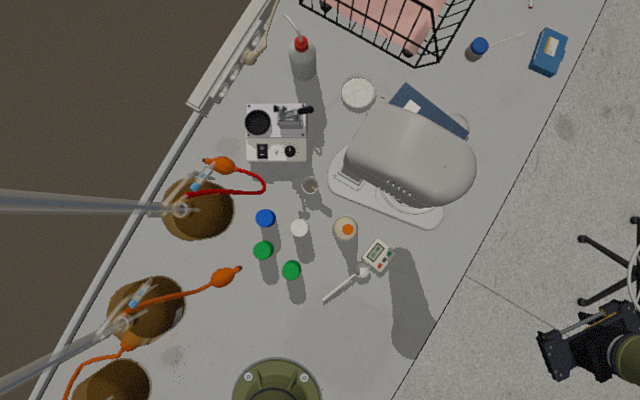

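The top view shows the white jar at about (299,228), between the blue and green jars and the flask at (345,228). The crucible is at (310,185) and the timer at (377,255). On the shaker, the nest is at (258,122), the rocker at (262,151) and the clamp at about (290,118).

Run:
```python
from h import *
im=cv2.imread("pics/top0.png"); D=np.load("pics/top0.npy")
hsv=cv2.cvtColor(im,cv2.COLOR_BGR2HSV)
def blob(mask,x0,y0,x1,y1,nm,z):
    m=np.zeros(mask.shape,np.uint8); m[y0:y1,x0:x1]=mask[y0:y1,x0:x1]
    cs,_=cv2.findContours(m,0,2); c=max(cs,key=cv2.contourArea); (u,v),r=cv2.minEnclosingCircle(c); M=cv2.moments(c)
    print(nm,(u,v,r),M['m10']/M['m00'],M['m01']/M['m00'],onz("top",u,v,z).round(4),'depthpt',cloud("top",D)(u,v).round(4)); return c
white=((hsv[...,2]>200)&(hsv[...,1]<40)).astype(np.uint8)
blob(white,285,212,312,240,"jar",.063)
blk=(hsv[...,2]<70).astype(np.uint8)
blob(blk,240,105,273,138,"nest",.078)
c=blob(blk,252,141,272,161,"rocker",.06); print(cv2.minAreaRect(c))
# shaker plate/body white
w2=(D>0).astype(np.uint8)
P=np.array([[*cloud("top",D)(u,v)] for v in range(95,170) for u in range(235,320)])
zz=P[:,2].reshape(75,85); m=((zz>.03)).astype(np.uint8); cs,_=cv2.findContours(m,0,2); c=max(cs,key=cv2.contourArea)
r=cv2.minAreaRect(c); print(r,cv2.boxPoints(r)+[235,95])
for p in cv2.boxPoints(r)+[235,95]: print(onz("top",*p,.05).round(3))
for nm,u,v,z in [("flask",347,230,.106),("crucible",310,185,.036),("timer",377,255,.018),("blue",265,217,.063),("green",263,250,.063),("green2",291,270,.063)]: print(nm,onz("top",u,v,z).round(3),cloud("top",D)(u,v).round(3))
a=cv2.resize(im[90:170,230:330],None,fx=8,fy=7,interpolation=cv2.INTER_CUBIC); cv2.imwrite("pics/c1.png",a)
```

```text
Traceback (most recent call last):
ValueError: max() iterable argument is empty
```

```bash
cat > m.py <<'E'
from h import *
im=cv2.imread("pics/top0.png"); D=np.load("pics/top0.npy")
hsv=cv2.cvtColor(im,cv2.COLOR_BGR2HSV)
a=cv2.resize(im[90:170,230:330],None,fx=8,fy=7,interpolation=cv2.INTER_CUBIC); cv2.imwrite("pics/c1.png",a)
print(hsv[228,290:310].tolist())
def blob(mask,x0,y0,x1,y1,nm,z):
    m=np.zeros(mask.shape,np.uint8); m[y0:y1,x0:x1]=mask[y0:y1,x0:x1]
    cs,_=cv2.findContours(m,0,2); c=max(cs,key=cv2.contourArea); (u,v),r=cv2.minEnclosingCircle(c); M=cv2.moments(c)
    print(nm,(u,v,r),M['m10']/M['m00'],M['m01']/M['m00'],onz("top",u,v,z).round(4),'depthpt',cloud("top",D)(u,v).round(4)); return c
P=lambda u,v:cloud("top",D)(u,v)
h=np.array([[P(u,v)[2] for u in range(230,330)] for v in range(90,250)]); H=np.zeros(D.shape); H[90:250,230:330]=h
blob((H>.045).astype(np.uint8),285,212,312,240,"jar(depth)",.063)
w=(hsv[...,2]>185).astype(np.uint8)
if w[212:240,285:312].any(): blob(w,285,212,312,240,"jar",.063)
blk=(hsv[...,2]<70).astype(np.uint8)
blob(blk,240,105,272,138,"nest",.078)
c=blob(blk,252,141,272,161,"rocker",.05); print(cv2.minAreaRect(c))
m=((H>.03)).astype(np.uint8); m[172:]=0; cs,_=cv2.findContours(m,0,2); c=max(cs,key=cv2.contourArea)
r=cv2.minAreaRect(c); print(r)
for p in cv2.boxPoints(r): print(p,onz("top",*p,.05).round(3))
for nm,u,v,z in [("flask",347,230,.106),("crucible",310,185,.036),("timer",377,255,.018),("blue",265,217,.063),("green",263,250,.063),("green2",291,270,.063)]: print(nm,onz("top",u,v,z).round(3),P(u,v).round(3))
E
python3 m.py
```

```text
[[23, 14, 166], [20, 13, 179], [24, 14, 185], [27, 13, 182], [22, 15, 185], [27, 12, 184], [23, 13, 182], [20, 16, 186], [25, 15, 183], [23, 11, 182], [30, 13, 180], [20, 13, 181], [21, 10, 181], [23, 13, 181], [24, 14, 182], [23, 13, 182], [25, 17, 184], [27, 14, 161], [24, 10, 124], [30, 17, 136]]Traceback (most recent call last):
  File "m.py", line 11, in <module>
    h=np.array([[P(u,v)[2] for u in range(230,330)] for v in range(90,250)]); H=np.zeros(D.shape); H[90:250,230:330]=h
                 ~^^^^^
  File "m.py", line 10, in <lambda>
    P=lambda u,v:cloud("top",D)(u,v)
                 ~~~~~~~~~~~~~~^^^^^
  File "h.py", line 17, in <lambda>
    return lambda u,v:(lambda o,d:o+d*D[int(v),int(u)])(*ray(n,u,v))
                                                         ~~~^^^^^^^
  File "h.py", line 6, in ray
    K,k1,T=cam(n); x=(u-K[0,2])/K[0,0]; y=(v-K[1,2])/K[1,1]
           ~~~^^^
  File "h.py", line 4, in cam
    p=eyes.camera_params(n); return np.array(p["camera_matrix"]),p["k1"],np.array(p["pose"])
ValueError: time passes only in moves, steps and waits
```

View pics/c1.png

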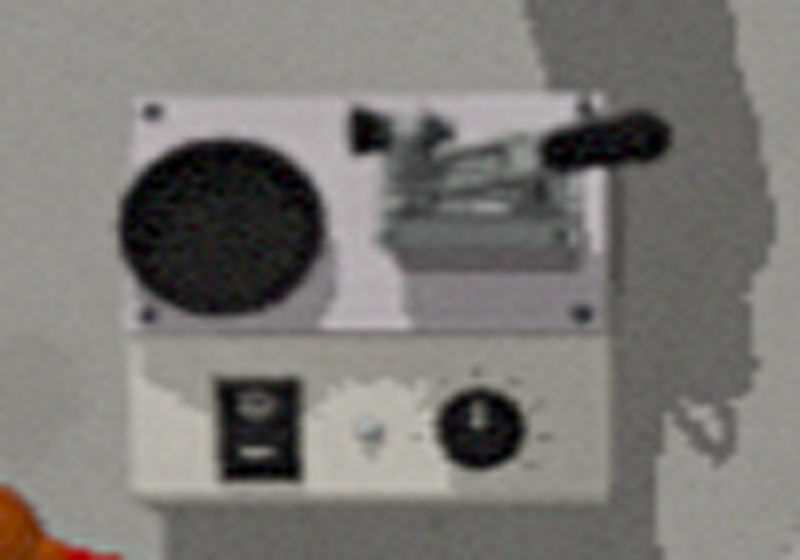

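The crop shows the nest at (258,122), the rocker at (262,151) with its bar half nearer the robot, and the black grip end at about (313,109). The crash came from reading the camera parameters too often, so I'll cache them.

```bash
sed -i 's/^def cam/from functools import lru_cache\n@lru_cache\ndef cam/' h.py; sed -i 's/w=(hsv\[...,2\]>185)/w=((hsv[...,2]>160)\&(hsv[...,1]<40))/' m.py; python3 m.py | tail -n +2
cat >> h.py <<'E'
# rows helper: tool-frame delta (units) to a world TCP target
from scipy.spatial.transform import Rotation as R
def rows(target,s=None):
    s=s or get_state(); return R.from_rotvec(s["tool_rot"]).inv().apply(np.array(target)-s["position"])/.04
E
python3 - <<'E'
from h import *
print(R.from_rotvec(get_state()["tool_rot"]).as_matrix().round(3))
E
```

```text
jar(depth) (299.0, 227.81817626953125, 9.338987350463867) 298.72986111111106 227.61875 [ 0.4441 -0.0566  0.063 ] depthpt [ 0.444  -0.0565  0.0611]
jar (298.5382080078125, 227.04139709472656, 8.846185684204102) 298.54060324825986 227.10827532869294 [ 0.4459 -0.0554  0.063 ] depthpt [ 0.4459 -0.0554  0.0629]
nest (257.17767333984375, 122.14974975585938, 12.578510284423828) 257.17655519597264 122.16468896080545 [0.6956 0.0466 0.078 ] depthpt [0.6982 0.0483 0.0677]
rocker (262.0, 151.0, 8.062357902526855) 261.8836206896552 150.83045977011494 [0.6305 0.0375 0.05  ] depthpt [0.6305 0.0375 0.0503]
((261.9172668457031, 151.00689697265625), (14.616005897521973, 9.301094055175781), 85.2363510131836)
((279.0, 132.5), (59.0, 68.0), 90.0)
[245. 103.] [0.751 0.083 0.05 ]
[313. 103.] [ 0.752 -0.086  0.05 ]
[313. 162.] [ 0.604 -0.088  0.05 ]
[245. 162.] [0.603 0.079 0.05 ]
flask [ 0.441 -0.168  0.106] [ 0.441 -0.168  0.106]
crucible [ 0.549 -0.081  0.036] [ 0.551 -0.08   0.018]
timer [ 0.377 -0.249  0.018] [ 0.377 -0.249  0.018]
blue [0.469 0.025 0.063] [0.469 0.025 0.063]
green [0.39  0.029 0.063] [0.39  0.029 0.06 ]
green2 [ 0.344 -0.039  0.063] [ 0.343 -0.039  0.06 ]
[[ 0.923  0.385 -0.001]
 [ 0.385 -0.923  0.002]
 [-0.    -0.002 -1.   ]]
```

Run:
```python
from h import *
im=cv2.imread("pics/top0.png"); D=np.load("pics/top0.npy"); P=cloud("top",D)
g=cv2.cvtColor(im,cv2.COLOR_BGR2GRAY)
sc=[(249,106),(303.1,105.4),(248.5,135),(302.8,134.9)]; W=[]
for u,v in sc:
    w=0;S=np.zeros(2)
    for y in range(int(v)-2,int(v)+4):
        for x in range(int(u)-2,int(u)+4):
            k=max(0,140-int(g[y,x]));w+=k;S+=k*np.array([x,y])
    p=S/w if w else np.array([u,v]); W.append(onz("top",*p,.066)); print(p,W[-1].round(4))
W=np.array(W); print("centre",W.mean(0)); e=(W[0]+W[2]-W[1]-W[3]); print("yaw from y-axis",np.arctan2(-e[0],e[1])); e=(W[0]+W[1]-W[2]-W[3]);print("yaw x",np.arctan2(e[1],e[0]))
print("foot tip",onz("top",273.5,108.6,.193),P(275,108)," handle",onz("top",312,109,.192),P(311,109),P(305,110))
# mixer points
Z=[P(u,v) for v in range(90,235,4) for u in range(330,490,4)]; Z=np.array([p for p in Z if p[2]>.1])
print("mixer xmin",Z[Z[:,2]>.15].min(0),Z.max(0)); 
for y in np.arange(-.45,-.1,.05):
    q=Z[(abs(Z[:,1]-y)<.025)&(Z[:,2]>.15)]
    if len(q): print(y,q[:,0].min(),q[:,2].max())
```

```text
[248.52173913 105.51207729] [0.74   0.0709 0.066 ]
[303.89336493 106.61552133] [ 0.7379 -0.0645  0.066 ]
[249.08199122 134.48609078] [0.668  0.0675 0.066 ]
[302.50880626 134.60469667] [ 0.6686 -0.0621  0.066 ]
centre [0.70361222 0.00292905 0.066     ]
yaw from y-axis -0.005974584608816058
yaw x 0.006892928634786463
foot tip [ 0.69633469 -0.00608763  0.193     ] [ 0.69593871 -0.00994092  0.19897125]  handle [ 0.69628752 -0.08729971  0.192     ] [ 0.69570583 -0.08524326  0.19398519] [ 0.69463065 -0.07247519  0.18978169]
mixer xmin [ 0.4626592  -0.31715204  0.15072978] [ 0.64109604 -0.10676966  1.01452797]
-0.30000000000000004 0.47512187647683685 0.4887445157302136
-0.25000000000000006 0.4750377702074623 0.49001032436127645
-0.20000000000000007 0.5025434776311907 0.488355213829752
-0.15000000000000008 0.5356038025930501 0.4627004416329754
```

```bash
python3 -m jog '[[[0.8,0.5,-0.55,0,0],[0.8,0.88,-0.96,0,0],[0.8,0.88,-0.96,0,0],[0.8,0.88,-0.96,0,0],[0.8,0.88,-0.96,0,0],[0.8,0.88,-0.96,0,0],[0.8,0.88,-0.96,0,0],[0.8,0.88,-0.96,0,0],[0.8,0.88,-0.96,0,0],[0.8,0.88,-0.96,0,0]]]'
```

```text
time: 1.35
position: [0.4196, -0.1295, 0.2223]
tool_rot: [3.08, 0.616, -0.0]
ft_force: [0.9, -0.6, 0.1]
grip_width: 0.803
```

```bash
python3 -m jog '[[[0.8,0.65,-0.73,0,0],[0.8,0.65,-0.73,0,0],[0.8,0,0,0,-1],[0.8,0,0,0,-1],[0.8,0,0,0,-1],[0.8,0,0,0,-1],[0.8,0,0,0,-1],[0.8,0,0,0,-1],[0.8,0,0,0,-1],[0.8,0,0,0,-1]]]' >/dev/null;  python3 -m jog '[[[0.8,0,0,0,-1],[0.8,0,0,0,-1],[0.8,0,0,0,-1],[0.8,0,0,0,-1],[0.8,0,0,0,-1],[0.8,0,0,0,-0.5],[0.8,0,0,0,0],[0.8,0,0,0,0]]]'
python3 - <<'E'
from h import *
grab("scene","s1"); s=get_state(); print(R.from_rotvec(s["tool_rot"]).as_matrix().round(3),s["joint_positions"],rows([.4455,-.0555,.025]))
im=cv2.imread("pics/s1.png"); D=np.load("pics/s1.npy"); hsv=cv2.cvtColor(im,cv2.COLOR_BGR2HSV)
m=((hsv[...,2]>165)&(hsv[...,1]<40)).astype(np.uint8); q=np.zeros_like(m); q[165:205,318:348]=m[165:205,318:348]
P=cloud("scene",D); X=np.array([P(u,v) for v,u in zip(*np.nonzero(q))]); X=X[abs(X[:,2]-.063)<.004]; print(len(X),X.mean(0),(X.max(0)+X.min(0))/2,np.ptp(X,0))
cv2.imwrite("pics/s1c.png",cv2.resize(im[100:320,230:470],None,fx=2.5,fy=2.5))
E
```

```text
time: 3.6
position: [0.4449, -0.0572, 0.2224]
tool_rot: [-2.22, -2.223, 0.0]
ft_force: [1.0, -0.2, -0.4]
grip_width: 0.804
[[-0.001  1.    -0.   ]
 [ 1.     0.001 -0.   ]
 [-0.    -0.    -1.   ]] [ 0.63908474 -0.10234964 -0.52868239  1.90428299 -0.05307749  1.32636889
  0.12701923] [0.04356556 0.01666091 4.93505784]
217 [ 0.44805355 -0.05691594  0.06318496] [ 0.44555525 -0.05672336  0.06289579] [0.04495348 0.04317759 0.00764521]
```

View pics/s1c.png

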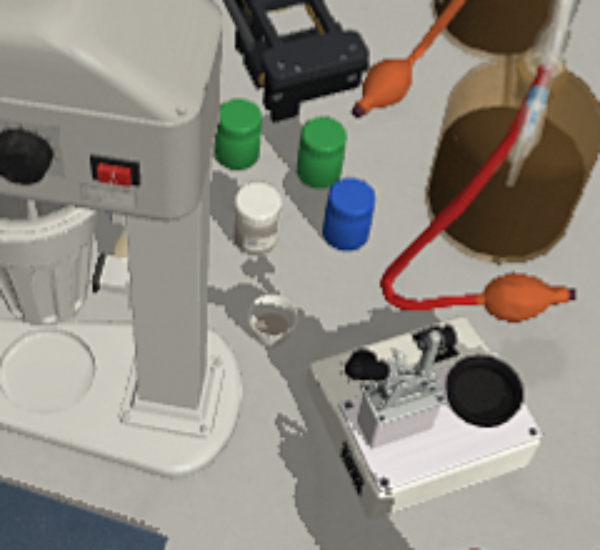

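The view shows the gripper above the white jar (crop 258,215). The crucible at (272,318) is clear, and the nest is at (484,391). Descending.

```bash
python3 -m jog '[[[0.8,0.02,0.01,0.9,0],[0.8,0,0,1,0],[0.8,0,0,1,0],[0.8,0,0,1,0],[0.8,0,0,0.6,0],[0.8,0,0,0.3,0],[0.8,0,0,0,0],[0.3,0,0,0,0],[0.3,0,0,0,0],[0.3,0,0,0,0]]]' 15;  python3 -m jog '[[[0.3,0,0,0,0],[0.3,0,0,0,0],[0.3,0,0,0,0],[0.3,0,0,-0.5,0],[0.3,0,0,-1,0],[0.3,0,0,-1,0],[0.3,0,0,-1,0]]]'
python3 - <<'E'
from h import *
D=np.load("pics/s1.npy"); P=cloud("scene",D); im=cv2.imread("pics/s1.png"); g=im.max(2)
q=np.zeros(g.shape,np.uint8); q[240:274,406:442]=(g<60)[240:274,406:442]
c=max(cv2.findContours(q,0,2)[0],key=cv2.contourArea); print(cv2.boundingRect(c))
X=np.array([P(u,v) for v,u in zip(*np.nonzero(q))]); 
t=X[abs(X[:,2]-.078)<.004]; print(len(X),len(t),(t.max(0)+t.min(0))/2,np.ptp(t,0))
p,_=cv2.projectPoints if 0 else (None,0)
(u,v),a,b=cv2.fitEllipse(c); print(u,v,onz("scene",u,v,.078))
for w in [("top",),]:
    D=np.load("pics/top0.npy");P=cloud("top",D); X=np.array([P(u,v) for v in range(105,140) for u in range(240,275)]); t=X[abs(X[:,2]-.078)<.004];print(len(t),(t.max(0)+t.min(0))/2,np.ptp(t,0))
E
```

```text
time: 4.9
position: [0.4458, -0.0566, 0.0311]
tool_rot: [2.218, 2.223, 0.0]
ft_force: [-0.8, 0.6, 1.5]
grip_width: 0.545
time: 5.78
position: [0.4451, -0.0563, 0.1714]
tool_rot: [-2.219, -2.224, 0.0]
ft_force: [0.5, -0.7, -1.9]
grip_width: 0.502
(409, 242, 30, 29)
686 219 [0.69948857 0.04577682 0.07793215] [0.06241559 0.06079708 0.0078505 ]
422.92266845703125 256.0394287109375 [0.7000178  0.04391837 0.078     ]
197 [0.6961331  0.04615039 0.07762561] [0.05966983 0.06081821 0.00715303]
```

```bash
python3 -m jog '[[[0.3,0.2,0.5,0,0],[0.3,0.46,1,0,0],[0.3,0.5,1,0,0],[0.3,0.5,1,0,0],[0.3,0.5,1,0,0],[0.3,0.3,1,0,0],[0.3,0.1,0.5,0,0],[0.3,0,0.31,0,0],[0.3,0,0,0,0],[0.3,0,0,0,0]]]'
python3 -m jog '[[[0.3,0,0,0.5,0],[0.3,0,0,0.2,0],[0.3,0,0,0,0]]]'
python3 - <<'E'
from h import *
grab("scene","s2");grab("top","t2"); s=get_state(); print(s["position"],s["joint_positions"].round(2),rows([.698,.046,.11]))
a=cv2.imread("pics/s2.png")[190:300,340:480]; b=cv2.imread("pics/t2.png")[80:180,210:340]
f=lambda x:cv2.resize(x,(560,440),interpolation=cv2.INTER_CUBIC)
cv2.imwrite("pics/c2.png",cv2.resize(a,None,fx=5,fy=5,interpolation=cv2.INTER_CUBIC))
E
```

```text
time: 7.02
position: [0.6969, 0.046, 0.1705]
tool_rot: [-2.219, -2.223, 0.001]
ft_force: [0.3, 0.1, -0.8]
grip_width: 0.508
time: 7.4
position: [0.6965, 0.0461, 0.1409]
tool_rot: [-2.218, -2.223, 0.003]
ft_force: [-0.2, -0.6, -0.9]
grip_width: 0.506
[0.6975452  0.04644059 0.1424958 ] [ 0.32  0.54 -0.61  1.4   0.31  1.3  -0.3 ] [-0.01097664  0.01140003  0.81239501]
```

View pics/c2.png

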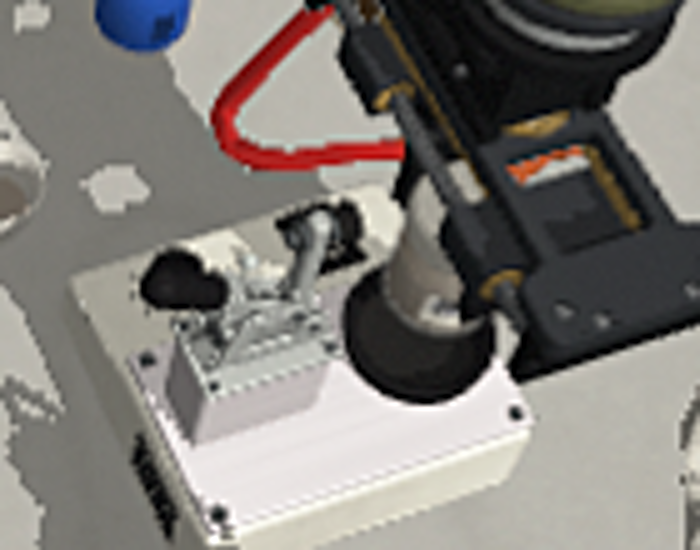

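The jar hangs upright over the ring, which is centred at about crop (420,335). It looks lined up within the flare, so I'll lower it in steps and watch the force.

```bash
python3 -m jog '[[[0.3,0,0,0.5,0],[0.3,0,0,0.3,0],[0.3,0,0,0.1,0],[0.3,0,0,0,0]]]';python3 -m jog '[[[0.3,0,0,0.1,0],[0.3,0,0,0.1,0],[0.3,0,0,0,0]]]'; python3 -c "
from h import *
print(get_state()['position'],get_state()['ft_force'])"
```

```text
time: 8.0
position: [0.6974, 0.0465, 0.1059]
tool_rot: [-2.219, -2.223, 0.001]
ft_force: [0.0, -1.2, -0.9]
grip_width: 0.506
time: 8.38
position: [0.6974, 0.0464, 0.0982]
tool_rot: [-2.219, -2.224, 0.001]
ft_force: [-1.4, 0.5, -0.4]
grip_width: 0.505
[0.69736651 0.04638329 0.09815861] [-1.41186136  0.53706726 -0.3507796 ]
```

```bash
python3 -m jog '[[[0.3,0,0,0.05,0],[0.3,0,0,0,0],[0.6,0,0,0,0],[0.7,0,0,0,0],[0.8,0,0,0,0],[0.8,0,0,-0.4,0],[0.8,0,0,-1,0],[0.8,0,0,-1,0],[0.8,0,0,-1,0],[0.8,0,0,0,0]]]'
python3 - <<'E'
from h import *
grab("scene","s3");grab("top","t3"); s=get_state(); print(s["position"],s["ft_force"])
a=cv2.imread("pics/s3.png")[190:300,340:480]
cv2.imwrite("pics/c3.png",cv2.resize(a,None,fx=4,fy=4,interpolation=cv2.INTER_CUBIC))
D=np.load("pics/s3.npy");P=cloud("scene",D); X=np.array([P(u,v) for v in range(210,270) for u in range(405,440)]); t=X[(abs(X[:,2]-.129)<.004)&(np.hypot(X[:,0]-.697,X[:,1]-.046)<.04)];print(len(t),(t.max(0)+t.min(0))/2,np.ptp(t,0))
A=np.c_[t[:,:2],np.ones(len(t))]; print(np.linalg.lstsq(A,t[:,2],rcond=None)[0])
E
```

```text
time: 9.62
position: [0.6998, 0.0474, 0.2385]
tool_rot: [2.215, 2.22, 0.011]
ft_force: [-0.1, -0.4, -0.3]
grip_width: 0.802
[0.69780775 0.04660666 0.23360594] [ 0.69202311  0.56712049 -0.5790505 ]
342 [0.70038236 0.04654473 0.12900189] [0.0441789  0.0428858  0.00766597]
[0.00900389 0.01835914 0.12195781]
```

View pics/c3.png

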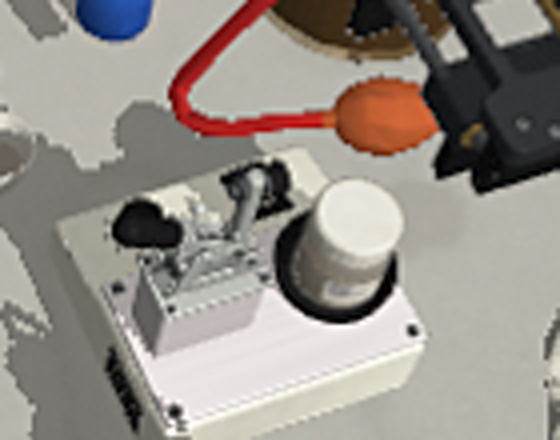

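The jar stands upright in the nest with its cap at 129 mm and level. Before going to the handle I'll check how close the mixer comes.

Run:
```python
from h import *
for n,f in(("top","t3"),("scene","s1")):
    D=np.load(f"pics/{f}.npy");P=cloud(n,D); X=np.array([P(u,v) for v in range(0,400,2) for u in range(180 if n=="scene" else 322,500,2) if D[v,u]>0])
    X=X[(X[:,2]>.13)&(X[:,1]<-.08)&(X[:,2]<.6)&(X[:,1]>-.35)&(X[:,0]>.45)&(X[:,0]<.9)]
    for x in np.arange(.5,.8,.03):
        q=X[abs(X[:,0]-x)<.015]
        if len(q): i=q[:,1].argmax(); print(n,x.round(2),q[i].round(3),"zrange",q[:,2].min().round(2),q[:,2].max().round(2))
s=get_state(); print(s["joint_positions"].round(2))
```

```text
top 0.5 [ 0.515 -0.208  0.422] zrange 0.15 0.49
top 0.53 [ 0.545 -0.156  0.394] zrange 0.31 0.49
top 0.56 [ 0.564 -0.143  0.392] zrange 0.35 0.49
top 0.59 [ 0.577 -0.149  0.44 ] zrange 0.44 0.49
top 0.62 [ 0.607 -0.167  0.439] zrange 0.44 0.48
top 0.65 [ 0.635 -0.188  0.437] zrange 0.44 0.45
scene 0.5 [ 0.499 -0.08   0.336] zrange 0.2 0.49
scene 0.53 [ 0.529 -0.081  0.336] zrange 0.23 0.49
scene 0.56 [ 0.57  -0.145  0.388] zrange 0.15 0.49
scene 0.59 [ 0.576 -0.147  0.413] zrange 0.13 0.49
scene 0.62 [ 0.605 -0.164  0.409] zrange 0.13 0.48
scene 0.65 [ 0.636 -0.184  0.376] zrange 0.35 0.45
scene 0.71 [ 0.705 -0.081  0.192] zrange 0.19 0.2
[ 0.32  0.49 -0.62  1.28  0.28  1.46 -0.28]
```

```bash
python3 -m jog '[[[0,-0.4,0,0,0],[0,-0.8,0,0,0],[0,-0.9,0,0,0],[0,-0.8,0,0,0],[0,-0.37,0,0,0],[0,0,0,0,0],[0,0,0,0,0],[0,0,0,0.5,0],[0,0,0,0.2,0],[0,0,0,0,0]]]'
python3 - <<'E'
from h import *
s=get_state(); print(s["position"],s["ft_force"],s["joint_positions"].round(2))
D=np.load("pics/t3.npy");P=cloud("top",D);X=np.array([P(u,v) for v in range(95,125) for u in range(296,322)]);t=X[(X[:,2]>.17)&(X[:,2]<.22)];i=t[:,1].argmin();print(len(t),t[i],t.min(0),t.max(0)); print("x at end",t[t[:,1]<-.07].mean(0))
E
```

```text
time: 10.98
position: [0.6971, -0.0839, 0.2028]
tool_rot: [-2.217, -2.223, 0.003]
ft_force: [-0.4, 0.8, -0.4]
grip_width: 0.008
[ 0.69707111 -0.08389535  0.20276757] [-0.42285246  0.80850857 -0.36970037] [ 0.48  0.51 -0.58  1.31  0.27  1.41 -0.09]
123 [ 0.69835659 -0.08939098  0.19238473] [ 0.6896186  -0.08939098  0.17002569] [ 0.70564492 -0.0520954   0.1977392 ]
x at end [ 0.69625631 -0.07901394  0.19128635]
```

```bash
python3 -m jog '[[[0,0,0,0.15,0],[0,0,0,0.15,0],[0,0,0,0.15,0],[0,0,0,0.15,0],[0,0,0,0.15,0],[0,0,0,0.15,0],[0,0,0,0.15,0],[0,0,0,0,0]]]'; python3 -m jog '[[[0,0,0,0.12,0],[0,0,0,0.12,0],[0,0,0,0.1,0],[0,0,0,0.08,0],[0,0,0,0,0]]]'; python3 -m jog '[[[0,0,0,0.05,0],[0,0,0,0,0]]]'
```

```text
time: 11.98
position: [0.6974, -0.0843, 0.1615]
tool_rot: [-2.218, -2.223, 0.002]
ft_force: [-0.5, 0.2, 0.1]
grip_width: 0.006
time: 12.6
position: [0.6974, -0.0839, 0.145]
tool_rot: [-2.218, -2.223, 0.001]
ft_force: [0.0, 0.1, 0.1]
grip_width: 0.006
time: 12.85
position: [0.6977, -0.0842, 0.1435]
tool_rot: [-2.219, -2.224, 0.0]
ft_force: [0.1, 0.2, 0.3]
grip_width: 0.007
```

There's almost no force here, so I need to look before continuing.

Run:
```python
from h import *
grab("scene","s4");grab("top","t4")
a=cv2.imread("pics/s4.png")[190:300,340:480];b=cv2.imread("pics/t4.png")[80:190,210:350]
cv2.imwrite("pics/c4.png",np.vstack([cv2.resize(x,(380*560//440,300),interpolation=cv2.INTER_CUBIC) for x in(a,b)]))
```

```text
(no output)
```

View pics/c4.png

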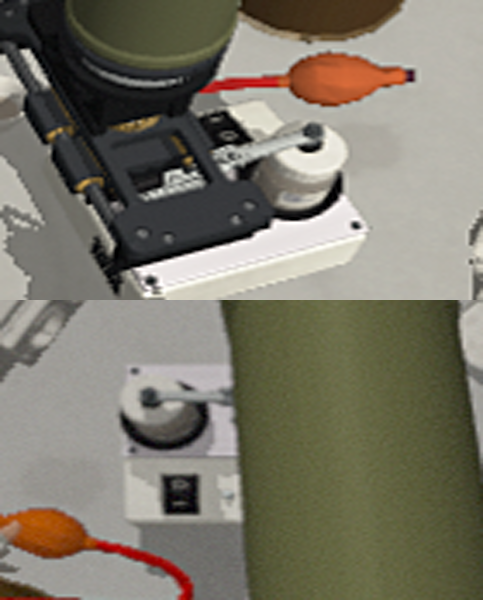

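The bar lies on the cap with its foot near the cap's centre. I'll press on to the stop to confirm the lock.

```bash
python3 -m jog '[[[0,0,0,0.05,0],[0,0,0,0.05,0],[0,0,0,0,0]]]';  python3 -m jog '[[[0,0,0,0.05,0],[0,0,0,0.05,0],[0,0,0,0,0]]]'
```

```text
time: 13.32
position: [0.6983, -0.0844, 0.1414]
tool_rot: [2.218, 2.223, 0.001]
ft_force: [-2.3, -0.8, 7.5]
grip_width: 0.006
time: 13.7
position: [0.6985, -0.0847, 0.1391]
tool_rot: [2.218, 2.221, 0.001]
ft_force: [-4.6, -0.3, 13.8]
grip_width: 0.007
```

```bash
python3 -m jog '[[[0,0,0,-0.3,0],[0,0,0,-1,0],[0,0,0,-1,0],[0,0,0,-0.7,0],[0,0.8,-0.6,0,1],[0,0.8,-0.6,0,1],[0,0.8,-0.6,0,1],[0,0.3,0,0,1],[0,0,0,0,1],[0,0,0,0,1]]]'
python3 -m jog '[[[0,0,0,0,1],[0,0,0,0,1],[0,0,0,0,1],[0,0,0,0,1],[0,0,0,0,1],[0,0,0,0,1],[0,0,0,0,1],[0,0,0,0,1],[0,0,0,0,1],[0,0,0,0,1]]]'
python3 -m jog '[[[0,0,0,0,1],[0,0,0,0,1],[0,0,0,0,0]]]'
python3 - <<'E'
from h import *
grab("scene","s5");grab("top","t5"); s=get_state(); print(s["position"],R.from_rotvec(s["tool_rot"]).as_matrix().round(2).tolist(),rows([.6135,.038,.075]))
D=np.load("pics/t3.npy");D=np.load("pics/top0.npy");P=cloud("top",D);X=np.array([P(u,v) for v in range(120,215,2) for u in range(150,330,2)])
q=X[(X[:,0]>.54)&(X[:,0]<.66)&(X[:,1]>-.09)&(X[:,1]<.2)&(X[:,2]>.07)&(X[:,2]<.6)];print("obst",len(q),q[q[:,1].argmin()] if len(q) else"")
# rocker profile along x at y .038
for v in range(142,162): 
    p=P(262,v); print(v,p.round(4))
a=cv2.imread("pics/s5.png")[190:300,340:480]; cv2.imwrite("pics/c5.png",cv2.resize(a,None,fx=4,fy=4,interpolation=cv2.INTER_CUBIC))
E
```

```text
time: 14.95
position: [0.6374, 0.0291, 0.2556]
tool_rot: [2.721, 1.571, -0.001]
ft_force: [0.6, -0.9, -0.4]
grip_width: 0.003
time: 16.2
position: [0.6374, 0.0288, 0.2555]
tool_rot: [3.13, 0.273, -0.001]
ft_force: [0.4, 0.0, 0.6]
grip_width: 0.007
time: 16.58
position: [0.6375, 0.0289, 0.2555]
tool_rot: [3.141, 0.005, -0.0]
ft_force: [0.2, 0.1, -0.2]
grip_width: 0.003
[0.63746489 0.02887522 0.2555925 ] [[1.0, 0.0, -0.0], [0.0, -1.0, -0.0], [-0.0, 0.0, -1.0]] [-0.59706535 -0.23070316  4.51495359]
obst 90 [0.57733449 0.10843366 0.22362623]
142 [0.6521 0.0374 0.0538]
143 [0.6495 0.0373 0.0546]
144 [0.6469 0.0371 0.0552]
145 [0.6444 0.037  0.0556]
146 [0.6419 0.0369 0.0556]
147 [0.6395 0.0369 0.0553]
148 [0.637  0.0369 0.0553]
149 [0.6351 0.0373 0.052 ]
150 [0.6326 0.0372 0.0525]
151 [0.6305 0.0375 0.0503]
152 [0.6276 0.0371 0.0527]
153 [0.6248 0.0367 0.0545]
154 [0.6223 0.0366 0.0549]
155 [0.6203 0.037  0.0517]
156 [0.6174 0.0366 0.0543]
157 [0.6161 0.0376 0.0473]
158 [0.6137 0.0376 0.0467]
159 [0.6122 0.0385 0.0405]
160 [ 0.4627 -0.1068  1.0145]
161 [0.6075 0.0387 0.0386]
```

View pics/c5.png

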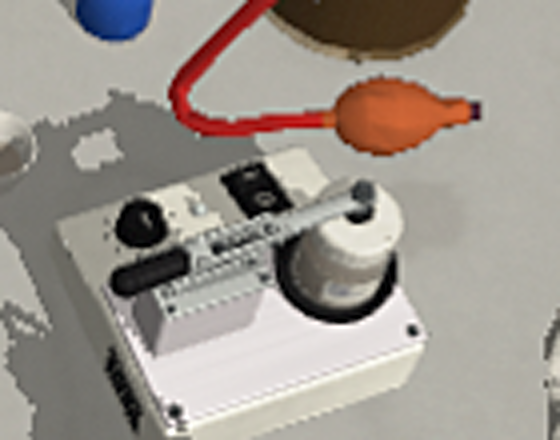

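The clamp is locked: the grip is down, the bar is level and the foot is on the cap at about crop (360,200). The rocker is at (257,188). Next I'll check the obstacle to its left, the bulb and burette.

Run:
```python
from h import *
for n,f,U in(("top","top0",(150,330)),("scene","s5",(370,470))):
    D=np.load(f"pics/{f}.npy");P=cloud(n,D);X=np.array([np.r_[P(u,v),u,v] for v in range(120,230,2) for u in range(*U,2)])
    q=X[(X[:,0]>.54)&(X[:,0]<.68)&(X[:,1]>.085)&(X[:,1]<.25)&(X[:,2]>.06)&(X[:,2]<.6)]
    q=q[q[:,1].argsort()]; print(n,len(q)); print(q[::max(1,len(q)//25)].round(3))
```

```text
top 96
[[5.77e-01 1.08e-01 2.24e-01 2.14e+02 1.62e+02]
 [5.73e-01 1.12e-01 2.25e-01 2.12e+02 1.64e+02]
 [5.66e-01 1.13e-01 2.19e-01 2.12e+02 1.68e+02]
 [5.61e-01 1.16e-01 2.24e-01 2.10e+02 1.70e+02]
 [5.65e-01 1.16e-01 2.23e-01 2.10e+02 1.68e+02]
 [5.57e-01 1.19e-01 2.26e-01 2.08e+02 1.72e+02]
 [5.69e-01 1.21e-01 2.23e-01 2.08e+02 1.66e+02]
 [5.60e-01 1.23e-01 2.29e-01 2.06e+02 1.70e+02]
 [5.57e-01 1.24e-01 2.26e-01 2.06e+02 1.72e+02]
 [5.50e-01 1.26e-01 2.45e-01 2.02e+02 1.74e+02]
 [5.52e-01 1.26e-01 1.54e-01 2.14e+02 1.78e+02]
 [5.70e-01 1.27e-01 2.17e-01 2.06e+02 1.66e+02]
 [5.48e-01 1.27e-01 1.97e-01 2.08e+02 1.78e+02]
 [5.49e-01 1.28e-01 2.24e-01 2.04e+02 1.76e+02]
 [5.51e-01 1.28e-01 2.75e-01 1.96e+02 1.72e+02]
 [5.46e-01 1.29e-01 2.48e-01 2.00e+02 1.76e+02]
 [5.40e-01 1.31e-01 2.27e-01 2.02e+02 1.80e+02]
 [5.44e-01 1.31e-01 2.26e-01 2.02e+02 1.78e+02]
 [5.49e-01 1.32e-01 2.86e-01 1.92e+02 1.72e+02]
 [5.55e-01 1.33e-01 2.72e-01 1.94e+02 1.70e+02]
 [5.44e-01 1.35e-01 2.28e-01 2.00e+02 1.78e+02]
 [5.45e-01 1.35e-01 2.88e-01 1.90e+02 1.74e+02]
 [5.57e-01 1.37e-01 2.22e-01 2.00e+02
[... 1146 characters left out ...]
8.60e-02 4.46e+02 1.84e+02]
 [5.58e-01 1.74e-01 1.30e-01 4.52e+02 1.72e+02]
 [5.59e-01 1.76e-01 1.02e-01 4.50e+02 1.80e+02]
 [5.58e-01 1.79e-01 1.29e-01 4.54e+02 1.72e+02]
 [5.58e-01 1.82e-01 8.50e-02 4.50e+02 1.84e+02]
 [5.58e-01 1.85e-01 9.00e-02 4.52e+02 1.82e+02]
 [5.56e-01 1.88e-01 1.37e-01 4.58e+02 1.68e+02]
 [5.57e-01 1.91e-01 7.10e-02 4.52e+02 1.86e+02]
 [5.50e-01 1.93e-01 1.49e-01 4.60e+02 1.62e+02]
 [5.52e-01 1.96e-01 1.36e-01 4.60e+02 1.66e+02]
 [5.54e-01 1.99e-01 1.37e-01 4.62e+02 1.66e+02]
 [5.54e-01 2.03e-01 1.42e-01 4.64e+02 1.64e+02]
 [5.47e-01 2.07e-01 1.40e-01 4.64e+02 1.62e+02]
 [5.51e-01 2.12e-01 6.20e-02 4.58e+02 1.84e+02]
 [5.46e-01 2.19e-01 1.34e-01 4.68e+02 1.62e+02]]
```

The burette tip is at about (.577,.108,.22). I'll turn the hand 10° to keep the body clear of it, and press with the fingers' back edge on the bar half.

```bash
python3 -m jog '[[[0,-0.61,-0.22,0,0],[0,0,0,0,1],[0,0,0,0,1],[0,0,0,0.6,0],[0,0,0,0.9,0],[0,0,0,1,0],[0,0,0,1,0],[0,0,0,0.6,0],[0,0,0,0.4,0],[0,0,0,0,0]]]'
python3 - <<'E'
from h import *
s=get_state(); print(s["position"],s["ft_force"],R.from_rotvec(s["tool_rot"]).as_matrix().round(2).tolist(),rows([.613,.0375,.06]))
grab("scene","s6");grab("top","t6")
a=cv2.imread("pics/s6.png")[150:280,340:480]; cv2.imwrite("pics/c6.png",cv2.resize(a,None,fx=4,fy=4,interpolation=cv2.INTER_CUBIC))
E
```

```text
time: 17.92
position: [0.6125, 0.0375, 0.0748]
tool_rot: [3.13, -0.27, -0.003]
ft_force: [-0.9, 0.2, -0.0]
grip_width: 0.008
[0.61246748 0.03751036 0.07477892] [-0.9254941   0.17149189 -0.01617486] [[0.99, -0.17, -0.0], [-0.17, -0.99, 0.0], [-0.0, 0.0, -1.0]] [ 0.01387617 -0.00214536  0.36944604]
```

View pics/c6.png

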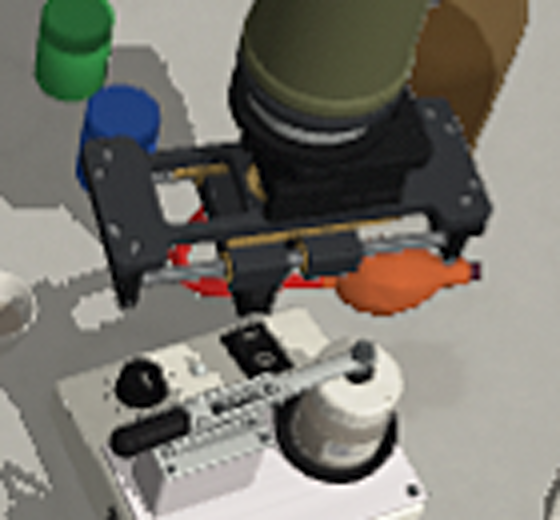

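The fingertip at crop (255,300) is just in front of and above the bar half, and the body is clear. Pressing.

```bash
python3 -m jog '[[[0,0,0,0.3,0],[0,0,0,0.17,0],[0,0,0,0,0]]]'; python3 -m jog '[[[0,0,0,0.05,0],[0,0,0,0.05,0],[0,0,0,0,0]]]'; python3 -m jog '[[[0,0,0,0.04,0],[0,0,0,0.04,0],[0,0,0,0,0]]]'
```

```text
time: 18.4
position: [0.6125, 0.0374, 0.0561]
tool_rot: [3.13, -0.27, -0.002]
ft_force: [0.1, 1.0, -0.1]
grip_width: 0.009
time: 18.77
position: [0.613, 0.0376, 0.0532]
tool_rot: [3.13, -0.27, -0.0]
ft_force: [-1.9, 0.3, 3.5]
grip_width: 0.006
time: 19.15
position: [0.6135, 0.0376, 0.0499]
tool_rot: [-3.13, 0.271, -0.001]
ft_force: [-0.2, 0.1, 2.6]
grip_width: 0.004
```

```bash
python3 -m jog '[[[0,0,0,0.04,0],[0,0,0,0.02,0],[0,0,0,0,0]]]'; python3 -m jog '[[[0,0,0,-0.5,0],[0,0,0,-1,0],[0,0,0,-1,0],[0,0,0,-1,0],[0,-0.8,0,-1,0],[0,-0.8,0,-0.5,0],[0,-0.5,0,0,0],[0,0,0,0,0]]]'
python3 - <<'E'
from h import *
grab("scene","s7");grab("top","t7"); print(get_state()["position"])
a=cv2.imread("pics/s7.png")[190:290,340:480];b=cv2.imread("pics/top0.png")[135:170,240:290];c=cv2.imread("pics/t7.png")[95:170,230:330]
f=lambda x,w:cv2.resize(x,(w,w*x.shape[0]//x.shape[1]),interpolation=cv2.INTER_CUBIC)
A=f(a,400);C=f(c,400)
cv2.imwrite("pics/c7.png",np.vstack([A,C]))
D=np.load("pics/t7.npy");P=cloud("top",D)
for v in range(143,161,2): print(v,P(262,v).round(4))
for nm,u,v in [("flask",347,230),("crucible",310,185),("timer",377,255)]: print(nm,P(u,v).round(3))
E
```

```text
time: 19.52
position: [0.6136, 0.0376, 0.0494]
tool_rot: [3.129, -0.271, 0.002]
ft_force: [-5.5, -0.4, 12.6]
grip_width: 0.004
time: 20.52
position: [0.5299, 0.0523, 0.2484]
tool_rot: [3.129, -0.269, 0.003]
ft_force: [0.0, -0.1, -0.5]
grip_width: 0.003
[0.53090428 0.05163085 0.2475191 ]
143 [0.6499 0.0376 0.0523]
145 [0.6433 0.0361 0.0614]
147 [0.6383 0.036  0.0619]
149 [0.6346 0.0369 0.055 ]
151 [0.6303 0.0373 0.0514]
153 [0.6256 0.0374 0.0499]
155 [0.6203 0.037  0.0521]
157 [0.6164 0.0379 0.0455]
159 [0.6124 0.0387 0.0392]
flask [ 0.441 -0.168  0.104]
crucible [ 0.551 -0.08   0.014]
timer [ 0.377 -0.249  0.018]
```

View pics/c7.png

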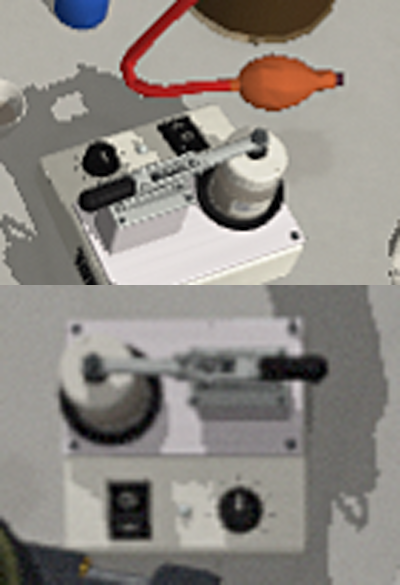

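The far half of the rocker now stands proud (62 mm, up from 55) and the near half is in. The bar is down with its foot on the cap, and the bystanders haven't moved. Handing in.

```bash
python3 -c "
from bench import job; print(job.close_job())"
```

```text
the job is handed in; nothing more can be done
None
```

The job is done and handed in at about 20.6 s. The jar stands in the nest, the clamp is locked on its cap, and the shaker is switched on. The hand-in gave no verdict.

- **Jar:** it stands upright in the nest, with its cap measured level at 129 mm, as specified.
- **Clamp:** the handle went down to its stop, at about 142 mm with 13.8 N. After the gripper let go, the bar stayed level with the rubber foot on the cap.
- **Switch:** the bar-marked end was pushed to its stop with 12.6 N. Afterwards the far half stood about 6 mm higher than before, so the switch is on.
- **Bystanders:** the last picture puts the flask, crucible and timer where they were at the start.

Two readings disagreed along the way:
- **Nest position:** the two cameras differed by about 3 mm, so I used a point between them. The jar went in without touching.
- **Handle push:** the wrist force read almost zero at the two readings on the way down. I took a picture and then pressed on to the stop to confirm the lock.

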